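# Clamp a slat in the gluing jig: to touch, then a quarter turn

## Task

Gently slide the wooden slat along its channel until its end butts against the dark stop block. Then turn the red clamp knob clockwise until you feel the pad just touch the slat, and from that point give it one quarter turn more, no further. Leave the other things on the bench alone and let go of everything.

Things in the scene. Friction and masses are not known exactly. Their poses are not given: they have to be found in the camera images.
- bed: Plywood bed of the jig, screwed to the bench, 285 x 100 x 18 mm, from x -130 to +155 mm of this origin (on its underside, on the channel's centre line). Its x axis points along the channel to the stop, z up. Two guide rails 10 mm high stand on it from x -100 to +50 mm, 44 mm apart, and guide the slat.
- stop: Dark wooden stop block fixed on the bed at the end of the channel, 20 (along x) x 44 x 24 mm, origin at the centre of its underside; x axis along the channel, away from the slat. Its face towards the slat is at x = -10 mm.
- slat: Planed light wooden slat, 260 x 40 x 18 mm, about 90 g, loose, lying flat in the channel, 30 to 55 mm short of the stop at the start. Origin at the centre of its underside, x axis along it towards the stop. Its tail end stands out past the bed (by 40 mm when home), its underside 18 mm above the bench.
- slat_tip (a point): Middle of the lower edge of the slat's end that is to meet the stop block (130 mm along x from the slat's origin).
- slat_tail (a point): Centre of the slat's other end face, the free one, where it can be pushed.
- clamp: Dark iron C-frame clamp fixed on the bed over the channel, origin on the screw's axis at the bed's upper face, 30 mm before the stop's face; x axis as the bed's. Its upright is behind the stop (x +67 to +89 mm); its arm over the channel is 82 to 102 mm above the origin and ends in a round boss of radius 19 mm, top at 107 mm.
- pad_spot (a point): Point on the clamp's axis 18 mm above the bed: where the pad will touch the slat's upper face. The pad, steel, 28 mm across, does not turn. Its brass sleeve is set differently every time, so it starts anywhere from about 2.5 to 13.5 mm above the slat: the touch comes after 0.8 to 4.3 rad of turning and can only be felt.
- knob_grip (a point): Grip point on the knob's vertical axis, 157 mm above the bench. The knob has a red upright bar 42 mm long, 14 wide, 34 high (top 10 mm above this point, foot 24 mm below it, on a black disc of radius 20 mm, 6 mm thick). This point's x axis lies along the bar and turns with it. The knob does not rise or sink. Fingers opened over 50 mm can swing back round the bar without lifting.
- knob (a joint): Angle of the knob, rad, growing clockwise seen from above; the pad comes down 20 mm a turn. It starts at 0 to 0.6, range to 8.5; it stays where it is left. Steady friction 0.22 N m. The pad is on a preloaded spring: at the touch the torque rises by 0.09 N m within some 0.15 rad, then by 0.04 N m per rad. The pad presses 28 N at the touch, 48 N a quarter turn later.
- rule: Folded wooden folding rule, 204 x 17 x 14 mm, lying beside the jig; bystander.
- pencil: Red carpenter's pencil, 160 x 7 x 7 mm, lying beside the jig; bystander.
- offcut: Small wooden offcut, 70 x 45 x 28 mm, beside the jig; bystander.
- glue: White glue bottle, 56 mm across, 150 mm high, standing beyond the clamp; bystander.
- hammer: Hammer, 260 mm long; bystander.

How it is judged:
On the way, in this order (a step that is already met when the one before it is completed fails the run):
1. the slat's end is butted against the stop block, not yet clamped (x of slat_tip in the frame of stop between -0.0135 and -0.0075 m and angle between the x axis of slat and the x axis of stop, either way round below 0.05 rad and contact force between slat and bed below 12 N), for 0.2 s.
2. the clamp pad has come to bear on the slat, which is still against the stop (x of slat_tip in the frame of stop between -0.0135 and -0.0075 m and angle between the x axis of slat and the x axis of stop, either way round below 0.05 rad and contact force between each of the fingers, the arm and slat below 0.2 N and contact force between slat and bed above 15 N), for 0.2 s.
At the end, for the whole second after the job is handed in: The slat's end is within 3.5 mm of the stop's face and in line with it (0.05 rad), at rest and untouched by the robot, and the clamp presses it on the bed with 42 to 55.5 N: a quarter turn past the touch (about 49 N with the slat's weight), give or take about 30 degrees (x of slat_tip in the frame of stop between -0.0135 and -0.0075 m and angle between the x axis of slat and the x axis of stop, either way round below 0.05 rad and contact force between each of the fingers, the arm and slat below 0.2 N and contact force between slat and bed between 42 and 55.5 N and linear speed of slat below 0.01 m/s).
It fails at once if the slat is clamped or pressed on the bed with more than 63 N (the knob well past the quarter turn) (contact force between slat and bed above 63 N).
It fails at once if the slat is rammed into the stop with more than 40 N (contact force between slat and stop above 40 N).
It fails at once if a bystander is moved by more than 25 mm (distance of any of rule, pencil, offcut, glue, hammer from where it was at the start of the episode above 0.025 m).
It fails at once if the glue bottle is knocked over (angle between glue's own z axis and vertical above 0.5 rad).
It also fails if it takes over 72 s, if anything falls off the work surface, if the arm or the gripper's body presses on something with over 40 N, if the wrist force passes 120 N, or if a joint passes its speed limit or range.

## Robot

A 6-joint arm with a two-finger parallel gripper is mounted at the origin on the work surface. World frame = base frame: x ahead of the robot, y to its left, z up, the work surface at z = 0. Lengths are in m, angles in rad, forces in N, time in s.
With the tool pointing down it reaches from about 0.35 to 0.775 m from the base axis. Payload 7.3 kg.
Tool frame: the origin (TCP) lies midway between the tips of the shut fingers; the grasp point (between the pads) lies 19 mm behind it; y points along the fingers, z is the direction in which the jaws open and shut, and the axes are right-handed (so a half turn about y gives the same grasp; the last joint's range is limited). The gripper opens to 92 mm and grips with 3 to 60 N. Pads are 19 mm wide; open, the fingers measure 130 mm over their backs; the gripper's body (75 mm by 190 mm) begins 47 mm behind the grasp point.
Start: joints at [-1.48, 0.342, 1.524, -0, 1.275, -0.146], TCP at [0.123, -0.51, 0.227] pointing down, gripper open.
Joint ranges: [-2.53, 2.53], [-0.77, 2.02], [0.04, 2.7], [-1, 4.14], [0.28, 2.66], [-3.11, 3.11]. Speed limits (rad/s): [2.57, 2.57, 3.14, 3.14, 3.14, 3.14].

## Interface

Orientations are given as a unit quaternion [x, y, z, w].
In Python, from workcell import manip gives the robot as it stands.
- The arm moves only by the tool jog_arm, never from a script. Its argument "deltas" is a list of rows, each an object of numbers: "x", "y", "z": the shift along the tool's x, y, z in m; "rx", "ry", "rz": the turn, a rotation vector about the tool's x, y, z in rad. A call has 1 to 8 rows; each row shifts and turns the commanded pose from where the row before left it, along the tool's axes as they then stand; what a row does not reach is not made up. A row lasts 1/12 s, in which the tool goes at most 41.7 mm and 7.16 degrees, less where a joint would pass 70% of its speed; a pose out of reach is approached as far as the arm can. A call with a gripper value outside its range is refused whole. "grip" is the opening, from 0 (shut) to 1 (fully open), set as the call begins (left out, the last holds). The fingers move at their own pace and stop on an object; "squeeze" is the grip in N (left out, the last holds). Time passes only in rows, so rows that do not move let the fingers close. It gives the time, the measured TCP pose, the force and the opening at its end, in the units of the state.
- manip.get_state(): the state, without advancing time (a new reading comes with each control period).
- manip.grab_frame(name): name is "scene" or "top" or "wrist"; returns the picture (420x560x3 uint8, red, green, blue); there is no depth.
- manip.camera_info(name): a dict with "K" (3x3 intrinsics, pixels), "position" and "orientation" of the camera in the world. Camera axes: x right, y up, looking along -z (the intrinsics and any distortion apply to the point x, -y, -z); pixel columns grow to the right and rows downward; lengths in m; the calibration is good to about 2 mm. A picture is of the moment at which its call begins: read the wrist's pose just before it. camera_info takes no time and is no camera call; for the wrist camera it gives the pose at the moment of the call.
- manip.finish_job(): hands the job in, once; it reports no verdict.
The state is a dict: "clock": time; "joints": joint angles; "dq": joint speeds; "tau": joint torques, N m; "eef_pos": TCP position; "orientation": TCP orientation; "contact_force": force on the tool from outside, world axes, zero at the start; "wrist_torque": the same for the moment, N m; "grip_width": finger opening in m.
Only numpy, scipy, OpenCV 4.12 (cv2) and the standard library are available. Lean on these libraries where they do the work, as an engineer would, in place of code of your own. Each camera call takes 0.05 s, during which the arm holds its last target. There are 200 camera calls.

## Working session

There is one attempt and no reset: what is moved stays moved. The work goes in short steps, Python scripts to look and compute and a tool call to move; the robot and the scene stay as the last step left them, time stands still between calls to the robot, and variables do not carry over. Pictures are saved under pics/ and viewed, about 8 in all and at most 12, crops included, and the job is handed in when it is done.

Besides the shell and the picture viewer there is one more tool, called after ">>>" by a JSON object that holds its "op" and its "data", one argument or row to a line. jog_arm: Moves the arm, as the interface text tells. Its arguments: {"type":"object","properties":{"deltas":{"type":"array"},"grip":{"type":"number"},"squeeze":{"type":"number"}},"required":["deltas"]}

```bash
mkdir -p pics; ls; python3 - <<'E'
from workcell import manip
import cv2,numpy as np
s=manip.get_state();print(s)
for n in("scene","top"):
    im=manip.grab_frame(n);cv2.imwrite(f"pics/{n}0.png",im[:,:,::-1]);print(n,manip.camera_info(n))
E
```

```text
pics
{'clock': 0.0, 'joints': array([-1.47999761e+00,  3.42733754e-01,  1.52501880e+00, -3.01757905e-05,
        1.27539625e+00, -1.45995788e-01]), 'dq': array([-2.90381026e-04, -1.78383338e-04, -2.99873844e-04, -5.82136382e-04,
        5.04340948e-05,  7.65501494e-04]), 'tau': array([-1.73202381e-03, -4.31250286e+01, -2.44215381e+01,  7.15850922e-02,
        5.58888889e-02, -1.26355239e-04]), 'eef_pos': array([ 0.12313588, -0.50993463,  0.22603862]), 'orientation': array([-0.08352213,  0.70270616, -0.70160565,  0.08353209]), 'contact_force': array([ 0.35642084, -0.30558089, -0.04502002]), 'wrist_torque': array([-0.04252062, -0.00729085, -0.02317588]), 'grip_width': 0.09199236583283611}
scene {'K': array([[410.12457821,   0.        , 276.94445973],
       [  0.        , 410.12457821, 211.41974432],
       [  0.        ,   0.        ,   1.        ]]), 'position': array([ 1.2534689 , -0.16813756,  0.66895735]), 'orientation': array([0.34452762, 0.27039712, 0.56538549, 0.69894589])}
top {'K': array([[437.91981005,   0.        , 284.43348547],
       [  0.        , 437.91981005, 223.44156513],
       [  0.        ,   0.        ,   1.        ]]), 'position': array([ 0.48587424, -0.04084255,  1.07941365]), 'orientation': array([-0.0284755 ,  0.03008287,  0.71442429, -0.69848558])}
```

View pics/top0.png

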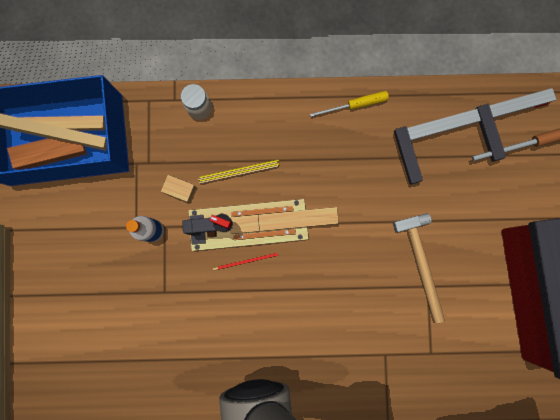

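View pics/scene0.png

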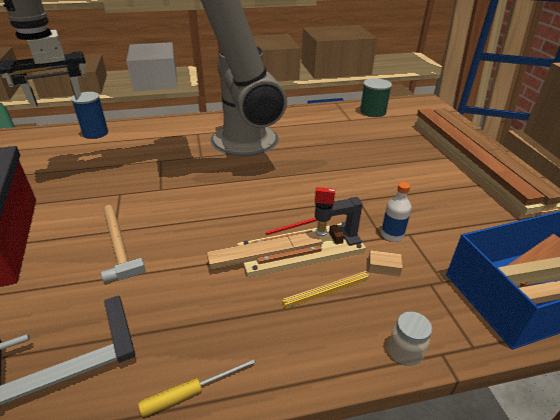

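Top view: bed spans about (190..308, 200..250), slat tail at (338,216), red knob at (220,222), pencil at (245,262), rule at (240,172). The scene view confirms the clamp at (340,215). I'll measure from an enlarged crop.

```bash
cat > h.py <<'E'
import numpy as np,cv2
from scipy.spatial.transform import Rotation as R
from workcell import manip
def ray(ci,px,z):
    K=ci["K"];d=np.array([(px[0]-K[0,2])/K[0,0],-(px[1]-K[1,2])/K[1,1],-1.])
    d=R.from_quat(ci["orientation"]).apply(d);p=np.array(ci["position"]);return p+d*(z-p[2])/d[2]
def proj(ci,P):
    c=R.from_quat(ci["orientation"]).inv().apply(np.array(P)-ci["position"]);K=ci["K"]
    return np.array([K[0,2]+K[0,0]*c[0]/-c[2],K[1,2]-K[1,1]*c[1]/-c[2]])
E
python3 - <<'E'
from h import *
im=cv2.imread("pics/top0.png");c=im[190:260,180:350];cv2.imwrite("pics/crop0.png",cv2.resize(c,None,fx=4.7,fy=4.7,interpolation=cv2.INTER_CUBIC))
ci=manip.camera_info("top")
hsv=cv2.cvtColor(im,cv2.COLOR_BGR2HSV);m=cv2.inRange(hsv,(0,180,110),(6,255,255))|cv2.inRange(hsv,(174,180,110),(180,255,255))
n,l,st,ce=cv2.connectedComponentsWithStats(m)
for i in range(1,n):
    if st[i,4]>25:print(st[i],ce[i],cv2.minAreaRect(np.argwhere(l==i)[:,::-1].astype(np.float32)))
E
```

```text
[210 215  20  13 102] [220.98039216 221.49019608] ((219.5344696044922, 220.91380310058594), (19.12662124633789, 6.499337196350098), 21.801410675048828)
[218 253  60  16 185] [247.3027027  260.63783784] ((247.525634765625, 260.61029052734375), (3.012629747390747, 60.86418151855469), 76.90811157226562)
```

View pics/crop0.png

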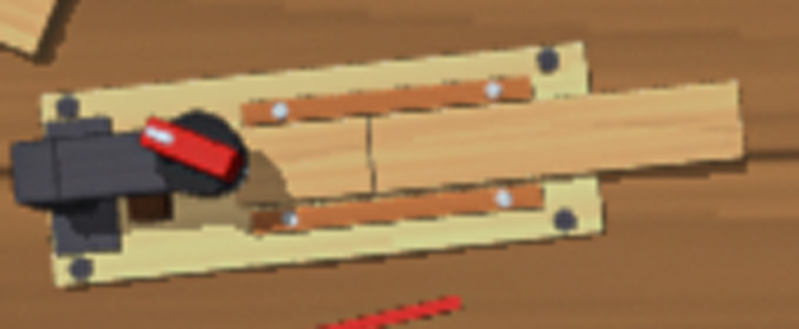

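```bash
cat >> h.py <<'E'
def px(x,y): return (180+(x+.5)/4.7-.5,190+(y+.5)/4.7-.5)
E
python3 - <<'E'
from h import *
ci=manip.camera_info("top")
lt,rt,rb,lb=[ray(ci,px(*p),.018)[:2] for p in((42,95),(583,42),(602,232),(57,287))]
print(lt,rt,rb,lb, np.linalg.norm(lt-rt),np.linalg.norm(rt-rb))
d=(lt+lb-rt-rb);d/=np.linalg.norm(d);print("dir",d,np.arctan2(d[1],d[0]))
o=(lt+lb+rt+rb)/4-0.0125*d;print("bed origin",o)
a,b=[ray(ci,px(*p),.036)[:2] for p in((738,82),(744,157))]
t=(a+b)/2;n=np.array([-d[1],d[0]]);print("tail",t,"in bed",(t-o)@d,(t-o)@n,np.linalg.norm(a-b))
# knob top: bar z=.167
k=[ray(ci,px(*p),.167)[:2] for p in((148,119),(240,150),(232,180),(142,145))]
c=sum(k)/4;print("knob",c,"in bed",(c-o)@d,(c-o)@n,k)
ax=(k[1]+k[2]-k[0]-k[3]);print("bar len",np.linalg.norm(ax)/2,"ang",np.arctan2(ax[1],ax[0]))
s=manip.get_state();r=R.from_quat(s["orientation"]).as_matrix();print(r)
w=manip.camera_info("wrist");print(w)
E
```

```text
[0.61254143 0.18868435] [ 0.63395342 -0.09258295] [ 0.53492504 -0.09979073] [0.51294015 0.18141607] 0.28208113993594236 0.09929034328346772
dir [-0.07692495  0.99703689] 1.6477973497368947
bed origin [0.57455157 0.03196872]
tail [ 0.58986184 -0.1711589 ] in bed -0.20370347232611538 0.0003606858399671769 0.03850477174909845
knob [0.5693338  0.09054738] in bed 0.058806459359590064 0.0006961561506174828 [array([0.58294284, 0.1093204 ]), array([0.56815996, 0.06852901]), array([0.55485822, 0.07224925]), array([0.57137415, 0.11209086])]
bar len 0.043247249106417425 ang -1.9410575994418309
[[-9.72081185e-01 -1.04372612e-04  2.34644750e-01]
 [-2.34644683e-01  1.30740068e-03 -9.72080328e-01]
 [-2.05316142e-04 -9.99999140e-01 -1.29539008e-03]]
{'K': array([[375.77959654,   0.        , 282.53233326],
       [  0.        , 375.77959654, 210.59115545],
       [  0.        ,   0.        ,   1.        ]]), 'position': array([ 0.19476868, -0.49347154,  0.38410313]), 'orientation': array([-0.1081815 ,  0.08609528, -0.61232425,  0.77842365])}
```

Channel direction is yaw 1.648, tail is about 34 mm short of home, and the clamp checks out. I'll travel to behind the tail, fingers shut.

>>> {"op": "jog_arm", "data": {
  "deltas": [
    {"x": -0.033, "z": -0.0107},
    {"x": -0.033, "z": -0.0107},
    {"x": -0.033, "z": -0.0107},
    {"x": -0.033, "z": -0.0107},
    {"x": -0.033, "z": -0.0107},
    {"x": -0.033, "z": -0.0107},
    {"x": -0.033, "z": -0.0107},
    {"x": -0.033, "z": -0.0107}
  ],
  "grip": 0
}}

```text
invalid input
```

>>> {"op": "jog_arm", "data": {
  "deltas": [
    {"x": -0.033, "z": -0.0107},
    {"x": -0.033, "z": -0.0107},
    {"x": -0.033, "z": -0.0107},
    {"x": -0.033, "z": -0.0107},
    {"x": -0.033, "z": -0.0107},
    {"x": -0.033, "z": -0.0107},
    {"x": -0.033, "z": -0.0107},
    {"x": -0.033, "z": -0.0107}
  ]
}}

```text
invalid input
```

>>> {"op": "jog_arm", "data": {
  "deltas": [
    {"ry": -0.118},
    {"ry": -0.118},
    {"ry": -0.118},
    {"ry": -0.118},
    {"ry": -0.118},
    {"ry": -0.118}
  ]
}}

```text
invalid input
```

>>> {"op": "jog_arm", "data": {
  "deltas": [
    {"ry": -0.118},
    {"ry": -0.118},
    {"ry": -0.118},
    {"ry": -0.118},
    {"ry": -0.118},
    {"ry": -0.118},
    {},
    {}
  ]
}}

```text
invalid input
```

```bash
cat >> h.py <<'E'
D=np.array([-.0769,.9970]);N=np.array([-.9970,-.0769]);O=np.array([.57455,.03197])
def st():
    s=manip.get_state();r=R.from_quat(s["orientation"]).as_matrix();p=s["eef_pos"]-np.r_[O,0]
    print("t",round(s["clock"],2),"tcp",s["eef_pos"].round(4),"bed xy",(p[:2]@D).round(4),(p[:2]@N).round(4),"yawz",np.arctan2(r[1,2],r[0,2]).round(4),"down",r[2].round(3),"q",s["joints"].round(3),"F",s["contact_force"].round(2),"M",s["wrist_torque"].round(3),"tau6",s["tau"][5].round(3),"w",s["grip_width"].round(4))
    return s,r
E
python3 - <<'E'
from h import *
st()
ci=manip.camera_info("wrist");im=manip.grab_frame("wrist");cv2.imwrite("pics/w1.png",im[:,:,::-1])
print(proj(ci,np.r_[O-.2037*D,.036]),proj(ci,np.r_[O-.13*D,.018]))
E
```

```text
Traceback (most recent call last):
  File "h.py", line 14, in st
    print("t",round(s["clock"],2),"tcp",s["eef_pos"].round(4),"bed xy",(p[:2]@D).round(4),(p[:2]@N).round(4),"yawz",np.arctan2(r[1,2],r[0,2]).round(4),"down",r[2].round(3),"q",s["joints"].round(3),"F",s["contact_force"].round(2),"M",s["wrist_torque"].round(3),"tau6",s["tau"][5].round(3),"w",s["grip_width"].round(4))
                                                                                                                                                                                                                                                                                                    ^^^^^^^^^^^^^^^^^^^^^
AttributeError: 'float' object has no attribute 'round'
```

>>> {"op": "jog_arm", "data": {
  "deltas": [
    {"x": -0.033, "y": 0, "z": -0.0107, "rx": 0, "ry": 0, "rz": 0},
    {"x": -0.033, "y": 0, "z": -0.0107, "rx": 0, "ry": 0, "rz": 0}
  ],
  "grip": 0,
  "squeeze": 40
}}

```text
clock: 0.27
eef_pos: [0.1818, -0.474, 0.2261]
orientation: [-0.082, 0.703, -0.702, 0.082]
contact_force: [1.0, -0.2, 0.5]
grip_width: 0.0827
```

>>> {"op": "jog_arm", "data": {
  "deltas": [
    {"x": -0.033, "y": 0, "z": -0.0107, "rx": 0, "ry": 0, "rz": 0},
    {"x": -0.033, "y": 0, "z": -0.0107, "rx": 0, "ry": 0, "rz": 0},
    {"x": -0.033, "y": 0, "z": -0.0107, "rx": 0, "ry": 0, "rz": 0},
    {"x": -0.033, "y": 0, "z": -0.0107, "rx": 0, "ry": 0, "rz": 0},
    {"x": -0.033, "y": 0, "z": -0.0107, "rx": 0, "ry": 0, "rz": 0},
    {"x": -0.033, "y": 0, "z": -0.0107, "rx": 0, "ry": 0, "rz": 0},
    {"x": -0.033, "y": 0, "z": -0.0107, "rx": 0, "ry": 0, "rz": 0},
    {"x": -0.033, "y": 0, "z": -0.0107, "rx": 0, "ry": 0, "rz": 0}
  ]
}}

```text
clock: 0.93
eef_pos: [0.42, -0.3276, 0.2264]
orientation: [-0.084, 0.702, -0.702, 0.083]
contact_force: [0.1, -1.0, -0.5]
grip_width: 0.0295
```

>>> {"op": "jog_arm", "data": {
  "deltas": [
    {"x": -0.033, "y": 0, "z": -0.0107, "rx": 0, "ry": 0, "rz": 0},
    {"x": -0.033, "y": 0, "z": -0.0107, "rx": 0, "ry": 0, "rz": 0},
    {"x": -0.033, "y": 0, "z": -0.0107, "rx": 0, "ry": 0, "rz": 0},
    {"x": -0.033, "y": 0, "z": -0.0107, "rx": 0, "ry": 0, "rz": 0},
    {"x": -0.033, "y": 0, "z": -0.0107, "rx": 0, "ry": 0, "rz": 0},
    {"x": -0.033, "y": 0, "z": -0.0107, "rx": 0, "ry": 0, "rz": 0}
  ]
}}

```text
clock: 1.43
eef_pos: [0.5974, -0.2187, 0.2262]
orientation: [-0.084, 0.702, -0.702, 0.083]
contact_force: [1.4, -0.8, 0.7]
grip_width: 0.0008
```

>>> {"op": "jog_arm", "data": {
  "deltas": [
    {"x": 0, "y": 0, "z": 0, "rx": 0, "ry": -0.118, "rz": 0},
    {"x": 0, "y": 0, "z": 0, "rx": 0, "ry": -0.118, "rz": 0},
    {"x": 0, "y": 0, "z": 0, "rx": 0, "ry": -0.118, "rz": 0},
    {"x": 0, "y": 0, "z": 0, "rx": 0, "ry": -0.118, "rz": 0},
    {"x": 0, "y": 0, "z": 0, "rx": 0, "ry": -0.118, "rz": 0},
    {"x": 0, "y": 0, "z": 0, "rx": 0, "ry": -0.118, "rz": 0}
  ]
}}

```text
clock: 1.93
eef_pos: [0.5961, -0.2199, 0.226]
orientation: [-0.324, 0.629, -0.628, 0.323]
contact_force: [-0.9, -1.1, 0.4]
grip_width: 0.0002
```

>>> {"op": "jog_arm", "data": {
  "deltas": [
    {"x": 0, "y": 0, "z": 0, "rx": 0, "ry": -0.118, "rz": 0},
    {"x": 0, "y": 0, "z": 0, "rx": 0, "ry": -0.118, "rz": 0},
    {"x": 0, "y": 0, "z": 0, "rx": 0, "ry": -0.118, "rz": 0},
    {"x": 0, "y": 0, "z": 0, "rx": 0, "ry": -0.118, "rz": 0},
    {"x": 0, "y": 0, "z": 0, "rx": 0, "ry": -0.118, "rz": 0},
    {"x": 0, "y": 0, "z": 0, "rx": 0, "ry": -0.118, "rz": 0},
    {"x": 0, "y": 0, "z": 0, "rx": 0, "ry": 0, "rz": 0},
    {"x": 0, "y": 0, "z": 0, "rx": 0, "ry": 0, "rz": 0}
  ]
}}

```text
clock: 2.6
eef_pos: [0.5962, -0.22, 0.2263]
orientation: [0.519, -0.48, 0.48, -0.519]
contact_force: [0.5, -0.5, -0.0]
grip_width: -0.0
```

```bash
sed -i 's/s\["grip_width"\].round(4)/round(s["grip_width"],4)/' h.py
python3 - <<'E'
from h import *
st()
ci=manip.camera_info("wrist");im=manip.grab_frame("wrist");cv2.imwrite("pics/w1.png",im[:,:,::-1])
print(proj(ci,np.r_[O-.2037*D,.036]),proj(ci,np.r_[O-.13*D,.018]))
E
```

```text
t 2.6 tcp [ 0.5962 -0.22    0.2263] bed xy -0.2529 -0.0022 yawz 0.0784 down [-0.    -1.    -0.001] q [-0.474  0.551  1.19  -0.     1.402 -0.552] F [ 0.55 -0.48 -0.04] M [-0.045 -0.088  0.021] tau6 -0.424 w -0.0
[280.65362224 131.21945602] [280.83154453  46.44685215]
```

View pics/w1.png

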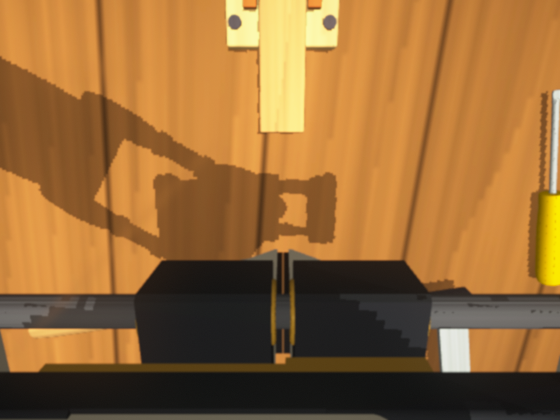

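The tail is at (281,131) in the wrist view, as predicted. The gripper is aligned, with the hammer well clear, so I'll go down.

>>> {"op": "jog_arm", "data": {
  "deltas": [
    {"x": 0, "y": 0.034, "z": 0, "rx": 0, "ry": 0, "rz": 0},
    {"x": 0, "y": 0.034, "z": 0, "rx": 0, "ry": 0, "rz": 0},
    {"x": 0, "y": 0.034, "z": 0, "rx": 0, "ry": 0, "rz": 0},
    {"x": 0, "y": 0.034, "z": 0, "rx": 0, "ry": 0, "rz": 0},
    {"x": 0, "y": 0.034, "z": 0, "rx": 0, "ry": 0, "rz": 0},
    {"x": 0, "y": 0.032, "z": 0, "rx": 0, "ry": 0, "rz": 0},
    {"x": 0, "y": 0, "z": -0.002, "rx": 0, "ry": 0, "rz": 0},
    {"x": 0, "y": 0, "z": 0, "rx": 0, "ry": 0, "rz": 0}
  ]
}}

```text
clock: 3.32
eef_pos: [0.593, -0.2197, 0.0234]
orientation: [0.52, -0.481, 0.478, -0.519]
contact_force: [0.8, 0.1, 1.1]
grip_width: 0.0005
```

>>> {"op": "jog_arm", "data": {
  "deltas": [
    {"x": -0.008, "y": 0, "z": 0, "rx": 0, "ry": 0, "rz": 0},
    {"x": -0.008, "y": 0, "z": 0, "rx": 0, "ry": 0, "rz": 0},
    {"x": -0.008, "y": 0, "z": 0, "rx": 0, "ry": 0, "rz": 0},
    {"x": -0.006, "y": 0, "z": 0, "rx": 0, "ry": 0, "rz": 0},
    {"x": -0.002, "y": 0, "z": 0, "rx": 0, "ry": 0, "rz": 0},
    {"x": 0, "y": 0, "z": 0, "rx": 0, "ry": 0, "rz": 0}
  ]
}}

```text
clock: 3.82
eef_pos: [0.592, -0.1875, 0.0255]
orientation: [-0.52, 0.478, -0.479, 0.52]
contact_force: [-0.0, -1.4, -1.1]
grip_width: 0.0004
```

```bash
python3 - <<'E'
from h import *
st()
E
```

```text
t 3.82 tcp [ 0.592  -0.1875  0.0255] bed xy -0.2201 -0.0005 yawz 0.0831 down [ 0.001 -1.     0.001] q [-0.43   0.722  1.471 -0.     0.947 -0.513] F [-0.03 -1.45 -1.06] M [-0.048 -0.164  0.016] tau6 0.066 w 0.0004
```

>>> {"op": "jog_arm", "data": {
  "deltas": [
    {"x": -0.004, "y": 0, "z": 0, "rx": 0, "ry": 0, "rz": 0},
    {"x": -0.004, "y": 0, "z": 0, "rx": 0, "ry": 0, "rz": 0},
    {"x": -0.004, "y": 0, "z": 0, "rx": 0, "ry": 0, "rz": 0},
    {"x": -0.004, "y": 0, "z": 0, "rx": 0, "ry": 0, "rz": 0},
    {"x": -0.004, "y": 0, "z": 0, "rx": 0, "ry": 0, "rz": 0},
    {"x": -0.004, "y": 0, "z": 0, "rx": 0, "ry": 0, "rz": 0},
    {"x": -0.004, "y": 0, "z": 0, "rx": 0, "ry": 0, "rz": 0},
    {"x": -0.002, "y": 0, "z": 0, "rx": 0, "ry": 0, "rz": 0}
  ]
}}

```text
clock: 4.48
eef_pos: [0.5892, -0.1578, 0.0247]
orientation: [0.52, -0.479, 0.479, -0.52]
contact_force: [-0.1, -0.0, 0.3]
grip_width: 0.0004
```

>>> {"op": "jog_arm", "data": {
  "deltas": [
    {"x": -0.001, "y": 0, "z": 0, "rx": 0, "ry": 0, "rz": 0},
    {"x": -0.001, "y": 0, "z": 0, "rx": 0, "ry": 0, "rz": 0},
    {"x": -0.001, "y": 0, "z": 0, "rx": 0, "ry": 0, "rz": 0},
    {"x": -0.001, "y": 0, "z": 0, "rx": 0, "ry": 0, "rz": 0},
    {"x": 0, "y": 0, "z": 0, "rx": 0, "ry": 0, "rz": 0}
  ]
}}

```text
clock: 4.9
eef_pos: [0.5888, -0.1543, 0.0247]
orientation: [0.52, -0.479, 0.479, -0.52]
contact_force: [-0.5, -0.1, -0.5]
grip_width: 0.0003
```

```bash
python3 - <<'E'
from h import *
st()
E
```

```text
t 4.9 tcp [ 0.5888 -0.1543  0.0247] bed xy -0.1869 0.0001 yawz 0.0819 down [-0. -1. -0.] q [-0.382  0.706  1.509  0.     0.926 -0.464] F [-0.53 -0.07 -0.49] M [ 0.026 -0.114  0.   ] tau6 0.02 w 0.0003
```

About 7 mm to go by estimate; continuing in small steps and watching force.

>>> {"op": "jog_arm", "data": {
  "deltas": [
    {"x": -0.001, "y": 0, "z": 0, "rx": 0, "ry": 0, "rz": 0},
    {"x": -0.001, "y": 0, "z": 0, "rx": 0, "ry": 0, "rz": 0},
    {"x": -0.001, "y": 0, "z": 0, "rx": 0, "ry": 0, "rz": 0},
    {"x": -0.001, "y": 0, "z": 0, "rx": 0, "ry": 0, "rz": 0}
  ]
}}

```text
clock: 5.23
eef_pos: [0.5885, -0.1504, 0.0246]
orientation: [0.52, -0.479, 0.479, -0.52]
contact_force: [1.1, -0.5, -0.1]
grip_width: 0.0005
```

>>> {"op": "jog_arm", "data": {
  "deltas": [
    {"x": -0.001, "y": 0, "z": 0, "rx": 0, "ry": 0, "rz": 0},
    {"x": -0.001, "y": 0, "z": 0, "rx": 0, "ry": 0, "rz": 0}
  ]
}}

```text
clock: 5.4
eef_pos: [0.5883, -0.1484, 0.0247]
orientation: [0.52, -0.479, 0.479, -0.52]
contact_force: [-0.2, -0.2, -1.1]
grip_width: 0.0004
```

>>> {"op": "jog_arm", "data": {
  "deltas": [
    {"x": -0.001, "y": 0, "z": 0, "rx": 0, "ry": 0, "rz": 0}
  ]
}}

```text
clock: 5.48
eef_pos: [0.5884, -0.148, 0.0248]
orientation: [0.52, -0.479, 0.479, -0.52]
contact_force: [-0.4, -6.1, -0.6]
grip_width: 0.0005
```

>>> {"op": "jog_arm", "data": {
  "deltas": [
    {"x": -0.001, "y": 0, "z": 0, "rx": 0, "ry": 0, "rz": 0}
  ]
}}

```text
clock: 5.57
eef_pos: [0.5887, -0.1479, 0.025]
orientation: [0.521, -0.478, 0.48, -0.52]
contact_force: [0.4, -8.7, -0.1]
grip_width: 0.0003
```

```bash
python3 - <<'E'
from h import *
st()
im=manip.grab_frame("top");cv2.imwrite("pics/top1.png",cv2.resize(im[190:260,180:350,::-1],None,fx=4.7,fy=4.7,interpolation=cv2.INTER_CUBIC))
E
```

```text
t 5.57 tcp [ 0.5887 -0.1479  0.025 ] bed xy -0.1804 -0.0003 yawz 0.0824 down [ 0.003 -1.     0.001] q [-0.371  0.702  1.517 -0.003  0.921 -0.452] F [ 0.35 -8.67 -0.05] M [-1.61  -0.128 -0.028] tau6 -0.011 w 0.0003
```

View pics/top1.png

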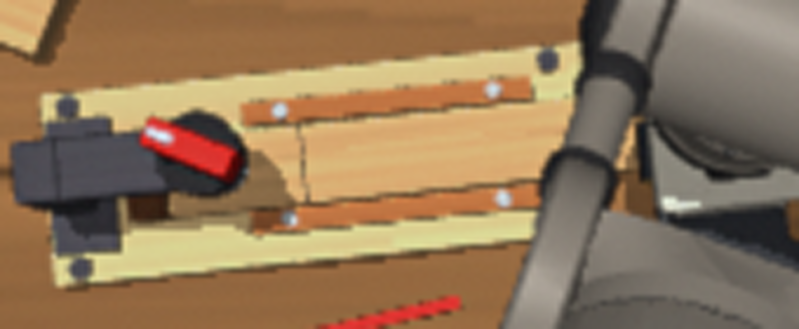

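The force rose to 8.7 N at TCP bed x −0.180, which is where home should be. The pencil mark on the slat moved 370→302 in the crop (about 34 mm), so the slat is butted. I'll hold, then back off and go over the knob.

>>> {"op": "jog_arm", "data": {
  "deltas": [
    {"x": 0, "y": 0, "z": 0, "rx": 0, "ry": 0, "rz": 0},
    {"x": 0, "y": 0, "z": 0, "rx": 0, "ry": 0, "rz": 0},
    {"x": 0, "y": 0, "z": 0, "rx": 0, "ry": 0, "rz": 0},
    {"x": 0.001, "y": 0, "z": 0, "rx": 0, "ry": 0, "rz": 0},
    {"x": 0.009, "y": 0, "z": 0, "rx": 0, "ry": 0, "rz": 0},
    {"x": 0.015, "y": 0, "z": 0, "rx": 0, "ry": 0, "rz": 0},
    {"x": 0.015, "y": 0, "z": 0, "rx": 0, "ry": 0, "rz": 0},
    {"x": 0, "y": 0, "z": 0, "rx": 0, "ry": 0, "rz": 0}
  ]
}}

```text
clock: 6.28
eef_pos: [0.592, -0.1901, 0.0249]
orientation: [0.52, -0.479, 0.48, -0.519]
contact_force: [1.0, -1.0, -1.0]
grip_width: 0.0004
```

>>> {"op": "jog_arm", "data": {
  "deltas": [
    {"x": 0, "y": -0.034, "z": 0, "rx": 0, "ry": 0, "rz": 0},
    {"x": 0, "y": -0.034, "z": 0, "rx": 0, "ry": 0, "rz": 0},
    {"x": 0, "y": -0.034, "z": 0, "rx": 0, "ry": 0, "rz": 0},
    {"x": 0, "y": -0.034, "z": 0, "rx": 0, "ry": 0, "rz": 0},
    {"x": 0, "y": -0.034, "z": 0, "rx": 0, "ry": 0, "rz": 0},
    {"x": 0, "y": -0.034, "z": 0, "rx": 0, "ry": 0, "rz": 0},
    {"x": 0, "y": 0, "z": 0, "rx": 0, "ry": 0, "rz": 0}
  ],
  "grip": 1
}}

```text
clock: 6.87
eef_pos: [0.5941, -0.188, 0.2367]
orientation: [-0.518, 0.475, -0.484, 0.521]
contact_force: [0.6, -0.4, 0.9]
grip_width: 0.0425
```

>>> {"op": "jog_arm", "data": {
  "deltas": [
    {"x": -0.035, "y": 0, "z": 0, "rx": 0, "ry": 0, "rz": 0},
    {"x": -0.035, "y": 0, "z": 0, "rx": 0, "ry": 0, "rz": 0},
    {"x": -0.035, "y": 0, "z": 0, "rx": 0, "ry": 0, "rz": 0},
    {"x": -0.035, "y": 0, "z": 0, "rx": 0, "ry": 0, "rz": 0},
    {"x": -0.035, "y": 0, "z": 0, "rx": 0, "ry": 0, "rz": 0},
    {"x": -0.035, "y": 0, "z": 0, "rx": 0, "ry": 0, "rz": 0},
    {"x": -0.035, "y": 0, "z": 0, "rx": 0, "ry": 0, "rz": 0},
    {"x": -0.035, "y": 0, "z": 0, "rx": 0, "ry": 0, "rz": 0}
  ]
}}

```text
clock: 7.53
eef_pos: [0.5683, 0.0939, 0.2286]
orientation: [-0.52, 0.479, -0.479, 0.52]
contact_force: [-0.2, -0.5, -0.1]
grip_width: 0.0908
```

>>> {"op": "jog_arm", "data": {
  "deltas": [
    {"x": 0, "y": 0, "z": 0, "rx": 0, "ry": -0.122, "rz": 0},
    {"x": 0, "y": 0, "z": 0, "rx": 0, "ry": -0.122, "rz": 0},
    {"x": 0, "y": 0, "z": 0, "rx": 0, "ry": -0.122, "rz": 0},
    {"x": 0, "y": 0, "z": 0, "rx": 0, "ry": -0.122, "rz": 0},
    {"x": 0, "y": 0, "z": 0, "rx": 0, "ry": -0.122, "rz": 0},
    {"x": 0, "y": 0, "z": 0, "rx": 0, "ry": -0.122, "rz": 0},
    {"x": 0, "y": 0, "z": 0, "rx": 0, "ry": -0.122, "rz": 0},
    {"x": 0, "y": 0, "z": 0, "rx": 0, "ry": -0.122, "rz": 0}
  ]
}}

```text
clock: 8.2
eef_pos: [0.5686, 0.0923, 0.2284]
orientation: [0.684, -0.178, 0.177, -0.684]
contact_force: [0.2, 0.0, -0.1]
grip_width: 0.0921
```

>>> {"op": "jog_arm", "data": {
  "deltas": [
    {"x": 0, "y": 0, "z": 0, "rx": 0, "ry": -0.122, "rz": 0},
    {"x": 0, "y": 0, "z": 0, "rx": 0, "ry": -0.122, "rz": 0},
    {"x": 0, "y": 0, "z": 0, "rx": 0, "ry": -0.122, "rz": 0},
    {"x": 0, "y": 0, "z": 0, "rx": 0, "ry": -0.122, "rz": 0},
    {"x": 0, "y": 0, "z": 0, "rx": 0, "ry": -0.122, "rz": 0},
    {"x": 0, "y": 0, "z": 0, "rx": 0, "ry": -0.122, "rz": 0},
    {"x": 0, "y": 0, "z": 0, "rx": 0, "ry": -0.122, "rz": 0},
    {"x": 0, "y": 0, "z": 0, "rx": 0, "ry": -0.122, "rz": 0}
  ]
}}

```text
clock: 8.87
eef_pos: [0.5686, 0.0923, 0.2284]
orientation: [-0.688, -0.164, 0.164, 0.688]
contact_force: [-0.1, 0.4, 0.1]
grip_width: 0.0916
```

>>> {"op": "jog_arm", "data": {
  "deltas": [
    {"x": 0, "y": 0, "z": 0, "rx": 0, "ry": -0.122, "rz": 0},
    {"x": 0, "y": 0, "z": 0, "rx": 0, "ry": -0.122, "rz": 0},
    {"x": 0, "y": 0, "z": 0, "rx": 0, "ry": -0.122, "rz": 0},
    {"x": 0, "y": 0, "z": 0, "rx": 0, "ry": -0.122, "rz": 0},
    {"x": 0, "y": 0, "z": 0, "rx": 0, "ry": -0.122, "rz": 0},
    {"x": 0, "y": 0, "z": 0, "rx": 0, "ry": -0.122, "rz": 0},
    {"x": 0, "y": 0, "z": 0, "rx": 0, "ry": 0, "rz": 0},
    {"x": 0, "y": 0, "z": 0, "rx": 0, "ry": 0, "rz": 0}
  ]
}}

```text
clock: 9.53
eef_pos: [0.5686, 0.0924, 0.2285]
orientation: [-0.585, -0.397, 0.397, 0.585]
contact_force: [0.2, -0.7, 0.3]
grip_width: 0.0919
```

```bash
python3 - <<'E'
from h import *
st()
ci=manip.camera_info("wrist");im=manip.grab_frame("wrist");cv2.imwrite("pics/w2.png",im[:,:,::-1])
print(proj(ci,[.5696,.091,.167]))
E
```

```text
t 9.53 tcp [0.5686 0.0924 0.2285] bed xy 0.0607 0.0013 yawz 2.7618 down [-0. -1.  0.] q [ 0.028  0.435  1.375  0.     1.331 -2.734] F [ 0.23 -0.71  0.25] M [ 0.092 -0.073  0.021] tau6 -0.445 w 0.0919
[280.1007628  227.75450143]
```

View pics/w2.png

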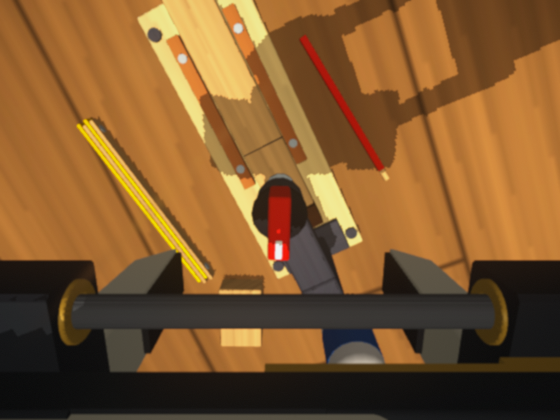

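Wrist view: the bar runs upright in the image, about (281,184) to (278,260), between the fingers. Quick check of its centre line against the estimate.

```bash
python3 - <<'E'
from h import *
s,r=st()
ci=manip.camera_info("wrist")
im=cv2.imread("pics/w2.png");hsv=cv2.cvtColor(im,cv2.COLOR_BGR2HSV);m=(cv2.inRange(hsv,(0,150,90),(8,255,255))|cv2.inRange(hsv,(172,150,90),(180,255,255)))
m[:, :230]=0;m[:,320:]=0;m[:150]=0;m[290:]=0
for y in range(180,266,6):
    x=np.flatnonzero(m[y]); 
    if len(x): print(y,x.min(),x.max(),im[y,279][::-1], ray(ci,((x.min()+x.max())/2,y),.167).round(4))
E
```

```text
t 9.58 tcp [0.5686 0.0924 0.2285] bed xy 0.0607 0.0013 yawz 2.7617 down [-0. -1.  0.] q [ 0.028  0.435  1.375  0.     1.331 -2.734] F [-0.83  0.24  0.49] M [ 0.115 -0.071 -0.03 ] tau6 -0.112 w 0.0922
186 273 285 [88 29 17] [0.5605 0.0665 0.167 ]
192 270 289 [104  26  13] [0.5615 0.07   0.167 ]
198 269 290 [155  27  13] [0.5629 0.0734 0.167 ]
204 268 290 [168  27  12] [0.5646 0.0768 0.167 ]
210 268 290 [169  27  12] [0.566  0.0803 0.167 ]
216 268 290 [169  27  13] [0.5674 0.0838 0.167 ]
222 268 290 [167  25  10] [0.5688 0.0874 0.167 ]
228 268 290 [186  28  14] [0.5703 0.091  0.167 ]
234 268 289 [173  26  13] [0.572  0.0945 0.167 ]
240 269 289 [162  82  67] [0.5732 0.0983 0.167 ]
246 268 289 [236 237 237] [0.575  0.1018 0.167 ]
252 268 289 [241 243 243] [0.5765 0.1056 0.167 ]
258 268 288 [241 235 235] [0.5783 0.1092 0.167 ]
```

>>> {"op": "jog_arm", "data": {
  "deltas": [
    {"x": -0.001, "y": 0.02, "z": -0.0018, "rx": 0, "ry": 0.017, "rz": 0},
    {"x": 0, "y": 0.02, "z": 0, "rx": 0, "ry": 0, "rz": 0},
    {"x": 0, "y": 0.02, "z": 0, "rx": 0, "ry": 0, "rz": 0},
    {"x": 0, "y": 0.02, "z": 0, "rx": 0, "ry": 0, "rz": 0},
    {"x": 0, "y": 0.008, "z": 0, "rx": 0, "ry": 0, "rz": 0},
    {"x": 0, "y": 0, "z": 0, "rx": 0, "ry": 0, "rz": 0},
    {"x": 0, "y": 0, "z": 0, "rx": 0, "ry": 0, "rz": 0}
  ]
}}

```text
clock: 10.17
eef_pos: [0.5702, 0.0911, 0.1411]
orientation: [0.588, 0.392, -0.392, -0.588]
contact_force: [0.7, 0.6, -0.1]
grip_width: 0.0915
```

>>> {"op": "jog_arm", "data": {
  "deltas": [
    {"x": 0, "y": 0, "z": 0, "rx": 0, "ry": 0, "rz": 0},
    {"x": 0, "y": 0, "z": 0, "rx": 0, "ry": 0, "rz": 0},
    {"x": 0, "y": 0, "z": 0, "rx": 0, "ry": 0, "rz": 0},
    {"x": 0, "y": 0, "z": 0, "rx": 0, "ry": 0, "rz": 0},
    {"x": 0, "y": 0, "z": 0, "rx": 0, "ry": 0, "rz": 0},
    {"x": 0, "y": 0, "z": 0, "rx": 0, "ry": 0, "rz": 0},
    {"x": 0, "y": 0, "z": 0, "rx": 0, "ry": 0, "rz": 0},
    {"x": 0, "y": 0, "z": 0, "rx": 0, "ry": 0, "rz": 0}
  ],
  "grip": 0,
  "squeeze": 40
}}

```text
clock: 10.83
eef_pos: [0.5699, 0.0911, 0.1407]
orientation: [0.588, 0.393, -0.393, -0.588]
contact_force: [-0.4, 0.1, -1.3]
grip_width: 0.0429
```

>>> {"op": "jog_arm", "data": {
  "deltas": [
    {"x": 0, "y": 0, "z": 0, "rx": 0, "ry": 0, "rz": 0},
    {"x": 0, "y": 0, "z": 0, "rx": 0, "ry": 0, "rz": 0},
    {"x": 0, "y": 0, "z": 0, "rx": 0, "ry": 0, "rz": 0},
    {"x": 0, "y": 0, "z": 0, "rx": 0, "ry": 0, "rz": 0}
  ]
}}

```text
clock: 11.17
eef_pos: [0.5699, 0.0911, 0.1407]
orientation: [0.588, 0.393, -0.393, -0.588]
contact_force: [-1.1, 0.1, -0.7]
grip_width: 0.0162
```

```bash
python3 - <<'E'
from h import *
st()
E
```

```text
t 11.17 tcp [0.5699 0.0911 0.1407] bed xy 0.0593 0.0001 yawz 2.749 down [-0. -1. -0.] q [ 0.026  0.514  1.5   -0.     1.128 -2.723] F [-1.08  0.05 -0.65] M [ 0.147 -0.023 -0.014] tau6 0.0 w 0.0162
```

>>> {"op": "jog_arm", "data": {
  "deltas": [
    {"x": 0, "y": 0, "z": 0, "rx": 0, "ry": 0, "rz": 0},
    {"x": 0, "y": 0, "z": 0, "rx": 0, "ry": 0, "rz": 0},
    {"x": 0, "y": 0, "z": 0, "rx": 0, "ry": 0, "rz": 0},
    {"x": 0, "y": 0, "z": 0, "rx": 0, "ry": 0.05, "rz": 0},
    {"x": 0, "y": 0, "z": 0, "rx": 0, "ry": 0.05, "rz": 0},
    {"x": 0, "y": 0, "z": 0, "rx": 0, "ry": 0.05, "rz": 0},
    {"x": 0, "y": 0, "z": 0, "rx": 0, "ry": 0.05, "rz": 0}
  ]
}}

```text
clock: 11.75
eef_pos: [0.5702, 0.091, 0.1407]
orientation: [0.625, 0.332, -0.331, -0.624]
contact_force: [2.5, -0.6, -1.0]
grip_width: 0.0139
```

```bash
cat >> h.py <<'E'
def tq(n=4):
    st();M=[]
    for i in range(n):
        manip.grab_frame("top");s=manip.get_state();r=R.from_quat(s["orientation"]).as_matrix()
        M.append([s["wrist_torque"][2],s["tau"][5],np.arctan2(r[1,2],r[0,2])])
    print(np.round(M,3).tolist(),np.mean(M,0).round(3))
E
python3 -c "
from h import *
tq()"
```

```text
t 11.75 tcp [0.5702 0.091  0.1407] bed xy 0.0592 -0.0002 yawz 2.5471 down [ 0.    -1.    -0.001] q [ 0.026  0.515  1.499 -0.     1.127 -2.521] F [ 2.54 -0.63 -1.  ] M [ 0.04  -0.433  0.261] tau6 -0.58 w 0.0139
[[0.159, -0.126, 2.544], [-0.084, 0.511, 2.549], [-0.174, 0.045, 2.55], [-0.233, -0.135, 2.55]] [-0.083  0.074  2.548]
```

Moving torque is readable (about 0.26 N m) and holding torque isn't. Since the clock stands still between calls, I'll sample in continuous motion, every 0.15 rad. The earliest possible touch is 0.8 rad and the force limit is far off, so batches are safe.

```bash
cat > m.py <<'E'
from workcell import manip
import numpy as np
from scipy.spatial.transform import Rotation as R
s=manip.get_state();r=R.from_quat(s["orientation"]).as_matrix();a=np.arctan2(r[1,2],r[0,2])
l="%.2f yaw %.3f turned %.3f Mz %.3f tau6 %.3f q6 %.3f F %s w %.4f"%(s["clock"],a,(2.749-a)%(2*np.pi),s["wrist_torque"][2],s["tau"][5],s["joints"][5],s["contact_force"].round(1),s["grip_width"])
print(l);open("log.txt","a").write(l+"\n")
E
echo
```

>>> {"op": "jog_arm", "data": {
  "deltas": [
    {"x": 0, "y": 0, "z": 0, "rx": 0, "ry": 0.05, "rz": 0},
    {"x": 0, "y": 0, "z": 0, "rx": 0, "ry": 0.05, "rz": 0},
    {"x": 0, "y": 0, "z": 0, "rx": 0, "ry": 0.05, "rz": 0}
  ]
}}

```text
clock: 12.2
eef_pos: [0.57, 0.0912, 0.1407]
orientation: [0.647, 0.284, -0.284, -0.647]
contact_force: [2.7, -0.1, -1.3]
grip_width: 0.0138
```

```bash
python3 m.py
```

```text
12.20 yaw 2.399 turned 0.350 Mz 0.202 tau6 -0.586 q6 -2.373 F [ 2.7 -0.1 -1.3] w 0.0138
```

>>> {"op": "jog_arm", "data": {
  "deltas": [
    {"x": 0, "y": 0, "z": 0, "rx": 0, "ry": 0.05, "rz": 0},
    {"x": 0, "y": 0, "z": 0, "rx": 0, "ry": 0.05, "rz": 0}
  ]
}}

```text
clock: 12.37
eef_pos: [0.5698, 0.0913, 0.1407]
orientation: [-0.661, -0.252, 0.252, 0.661]
contact_force: [1.2, 0.3, -1.7]
grip_width: 0.0138
```

```bash
python3 m.py
```

```text
12.37 yaw 2.299 turned 0.450 Mz 0.215 tau6 -0.577 q6 -2.273 F [ 1.2  0.3 -1.7] w 0.0138
```

>>> {"op": "jog_arm", "data": {
  "deltas": [
    {"x": 0, "y": 0, "z": 0, "rx": 0, "ry": 0.05, "rz": 0},
    {"x": 0, "y": 0, "z": 0, "rx": 0, "ry": 0.05, "rz": 0}
  ]
}}

```text
clock: 12.53
eef_pos: [0.5698, 0.0914, 0.1407]
orientation: [-0.672, -0.218, 0.218, 0.673]
contact_force: [2.6, -0.0, -1.0]
grip_width: 0.0135
```

```bash
python3 m.py
```

```text
12.53 yaw 2.199 turned 0.550 Mz 0.240 tau6 -0.576 q6 -2.173 F [ 2.6 -0.  -1. ] w 0.0135
```

>>> {"op": "jog_arm", "data": {
  "deltas": [
    {"x": 0, "y": 0, "z": 0, "rx": 0, "ry": 0.05, "rz": 0},
    {"x": 0, "y": 0, "z": 0, "rx": 0, "ry": 0.05, "rz": 0}
  ]
}}

```text
clock: 12.7
eef_pos: [0.5697, 0.0916, 0.1407]
orientation: [-0.682, -0.184, 0.184, 0.683]
contact_force: [1.9, 1.4, -0.6]
grip_width: 0.0139
```

```bash
python3 m.py
```

```text
12.70 yaw 2.099 turned 0.650 Mz 0.280 tau6 -0.575 q6 -2.073 F [ 1.9  1.4 -0.6] w 0.0139
```

tau6 is very steady (−0.575 to −0.586) while moving, so it makes the better touch indicator. Continuing.

>>> {"op": "jog_arm", "data": {
  "deltas": [
    {"x": 0, "y": 0, "z": 0, "rx": 0, "ry": 0.05, "rz": 0},
    {"x": 0, "y": 0, "z": 0, "rx": 0, "ry": 0.05, "rz": 0},
    {"x": 0, "y": 0, "z": 0, "rx": 0, "ry": 0.05, "rz": 0}
  ]
}}

```text
clock: 12.95
eef_pos: [0.5696, 0.0918, 0.1407]
orientation: [-0.694, -0.133, 0.133, 0.695]
contact_force: [0.8, 1.9, -0.8]
grip_width: 0.0136
```

```bash
python3 m.py
```

```text
12.95 yaw 1.949 turned 0.800 Mz 0.221 tau6 -0.573 q6 -1.923 F [ 0.8  1.9 -0.8] w 0.0136
```

>>> {"op": "jog_arm", "data": {
  "deltas": [
    {"x": 0, "y": 0, "z": 0, "rx": 0, "ry": 0.05, "rz": 0},
    {"x": 0, "y": 0, "z": 0, "rx": 0, "ry": 0.05, "rz": 0},
    {"x": 0, "y": 0, "z": 0, "rx": 0, "ry": 0.05, "rz": 0}
  ]
}}

```text
clock: 13.2
eef_pos: [0.5695, 0.092, 0.1407]
orientation: [-0.702, -0.08, 0.081, 0.703]
contact_force: [2.0, 2.5, 0.4]
grip_width: 0.0138
```

```bash
python3 m.py
```

```text
13.20 yaw 1.799 turned 0.950 Mz 0.216 tau6 -0.570 q6 -1.773 F [2.  2.5 0.4] w 0.0138
```

>>> {"op": "jog_arm", "data": {
  "deltas": [
    {"x": 0, "y": 0, "z": 0, "rx": 0, "ry": 0.05, "rz": 0},
    {"x": 0, "y": 0, "z": 0, "rx": 0, "ry": 0.05, "rz": 0},
    {"x": 0, "y": 0, "z": 0, "rx": 0, "ry": 0.05, "rz": 0}
  ]
}}

```text
clock: 13.45
eef_pos: [0.5694, 0.0923, 0.1407]
orientation: [-0.706, -0.027, 0.028, 0.707]
contact_force: [0.8, 3.9, -1.2]
grip_width: 0.0137
```

```bash
python3 m.py
```

```text
13.45 yaw 1.649 turned 1.100 Mz 0.208 tau6 -0.568 q6 -1.623 F [ 0.8  3.9 -1.2] w 0.0137
```

>>> {"op": "jog_arm", "data": {
  "deltas": [
    {"x": 0, "y": 0, "z": 0, "rx": 0, "ry": 0.05, "rz": 0},
    {"x": 0, "y": 0, "z": 0, "rx": 0, "ry": 0.05, "rz": 0},
    {"x": 0, "y": 0, "z": 0, "rx": 0, "ry": 0.05, "rz": 0}
  ]
}}

```text
clock: 13.7
eef_pos: [0.5695, 0.0925, 0.1407]
orientation: [-0.706, 0.026, -0.025, 0.707]
contact_force: [1.3, 4.6, -1.3]
grip_width: 0.0138
```

```bash
python3 m.py
```

```text
13.70 yaw 1.499 turned 1.250 Mz 0.237 tau6 -0.567 q6 -1.473 F [ 1.3  4.6 -1.3] w 0.0138
```

>>> {"op": "jog_arm", "data": {
  "deltas": [
    {"x": 0, "y": 0, "z": 0, "rx": 0, "ry": 0.05, "rz": 0},
    {"x": 0, "y": 0, "z": 0, "rx": 0, "ry": 0.05, "rz": 0},
    {"x": 0, "y": 0, "z": 0, "rx": 0, "ry": 0.05, "rz": 0}
  ]
}}

```text
clock: 13.95
eef_pos: [0.5695, 0.0928, 0.1407]
orientation: [-0.702, 0.079, -0.078, 0.704]
contact_force: [2.1, 5.7, -1.7]
grip_width: 0.0138
```

```bash
python3 m.py
```

```text
13.95 yaw 1.349 turned 1.400 Mz 0.262 tau6 -0.565 q6 -1.323 F [ 2.1  5.7 -1.7] w 0.0138
```

No touch yet at 1.40 rad. A small side force has built up, so I'll ease it with a 1.5 mm shift along tool z and continue.

>>> {"op": "jog_arm", "data": {
  "deltas": [
    {"x": 0, "y": 0, "z": 0.001, "rx": 0, "ry": 0.05, "rz": 0},
    {"x": 0, "y": 0, "z": 0.0005, "rx": 0, "ry": 0.05, "rz": 0},
    {"x": 0, "y": 0, "z": 0, "rx": 0, "ry": 0.05, "rz": 0}
  ]
}}

```text
clock: 14.2
eef_pos: [0.5696, 0.0931, 0.1407]
orientation: [-0.695, 0.131, -0.13, 0.695]
contact_force: [0.7, 1.9, 0.6]
grip_width: 0.0139
```

```bash
python3 m.py
```

```text
14.20 yaw 1.199 turned 1.550 Mz 0.176 tau6 -0.561 q6 -1.170 F [0.7 1.9 0.6] w 0.0139
```

>>> {"op": "jog_arm", "data": {
  "deltas": [
    {"x": 0, "y": 0, "z": 0, "rx": 0, "ry": 0.05, "rz": 0},
    {"x": 0, "y": 0, "z": 0, "rx": 0, "ry": 0.05, "rz": 0},
    {"x": 0, "y": 0, "z": 0, "rx": 0, "ry": 0.05, "rz": 0}
  ]
}}

```text
clock: 14.45
eef_pos: [0.5698, 0.0933, 0.1407]
orientation: [-0.683, 0.183, -0.182, 0.683]
contact_force: [0.8, 1.5, -0.1]
grip_width: 0.0135
```

```bash
python3 m.py
```

```text
14.45 yaw 1.049 turned 1.700 Mz 0.211 tau6 -0.571 q6 -1.020 F [ 0.8  1.5 -0.1] w 0.0135
```

>>> {"op": "jog_arm", "data": {
  "deltas": [
    {"x": 0, "y": 0, "z": 0, "rx": 0, "ry": 0.05, "rz": 0},
    {"x": 0, "y": 0, "z": 0, "rx": 0, "ry": 0.05, "rz": 0},
    {"x": 0, "y": 0, "z": 0, "rx": 0, "ry": 0.05, "rz": 0}
  ]
}}

```text
clock: 14.7
eef_pos: [0.5699, 0.0935, 0.1407]
orientation: [-0.667, 0.234, -0.233, 0.668]
contact_force: [1.5, 2.5, -0.7]
grip_width: 0.0138
```

```bash
python3 m.py
```

```text
14.70 yaw 0.899 turned 1.850 Mz 0.198 tau6 -0.570 q6 -0.870 F [ 1.5  2.5 -0.7] w 0.0138
```

>>> {"op": "jog_arm", "data": {
  "deltas": [
    {"x": 0, "y": 0, "z": 0, "rx": 0, "ry": 0.05, "rz": 0},
    {"x": 0, "y": 0, "z": 0, "rx": 0, "ry": 0.05, "rz": 0},
    {"x": 0, "y": 0, "z": 0, "rx": 0, "ry": 0.05, "rz": 0}
  ]
}}

```text
clock: 14.95
eef_pos: [0.5701, 0.0936, 0.1407]
orientation: [-0.648, 0.283, -0.282, 0.649]
contact_force: [2.5, 3.9, -0.8]
grip_width: 0.014
```

```bash
python3 m.py
```

```text
14.95 yaw 0.749 turned 2.000 Mz 0.217 tau6 -0.568 q6 -0.720 F [ 2.5  3.9 -0.8] w 0.0140
```

>>> {"op": "jog_arm", "data": {
  "deltas": [
    {"x": 0, "y": 0, "z": 0, "rx": 0, "ry": 0.05, "rz": 0},
    {"x": 0, "y": 0, "z": 0, "rx": 0, "ry": 0.05, "rz": 0},
    {"x": 0, "y": 0, "z": 0, "rx": 0, "ry": 0.05, "rz": 0}
  ]
}}

```text
clock: 15.2
eef_pos: [0.5703, 0.0938, 0.1407]
orientation: [-0.625, 0.33, -0.33, 0.626]
contact_force: [1.8, 4.8, -2.0]
grip_width: 0.0138
```

```bash
python3 m.py
```

```text
15.20 yaw 0.599 turned 2.150 Mz 0.260 tau6 -0.567 q6 -0.570 F [ 1.8  4.8 -2. ] w 0.0138
```

>>> {"op": "jog_arm", "data": {
  "deltas": [
    {"x": 0, "y": 0, "z": 0.0005, "rx": 0, "ry": 0.05, "rz": 0},
    {"x": -0.001, "y": 0, "z": 0, "rx": 0, "ry": 0.05, "rz": 0},
    {"x": 0, "y": 0, "z": 0, "rx": 0, "ry": 0.05, "rz": 0}
  ]
}}

```text
clock: 15.45
eef_pos: [0.5705, 0.094, 0.1407]
orientation: [-0.599, 0.376, -0.377, 0.599]
contact_force: [4.7, 0.6, -2.9]
grip_width: 0.014
```

```bash
python3 m.py
```

```text
15.45 yaw 0.449 turned 2.300 Mz 0.240 tau6 -0.551 q6 -0.418 F [ 4.7  0.6 -2.9] w 0.0140
```

>>> {"op": "jog_arm", "data": {
  "deltas": [
    {"x": 0, "y": 0, "z": 0, "rx": 0, "ry": 0.05, "rz": 0},
    {"x": 0, "y": 0, "z": 0, "rx": 0, "ry": 0.05, "rz": 0},
    {"x": 0, "y": 0, "z": 0, "rx": 0, "ry": 0.05, "rz": 0}
  ]
}}

```text
clock: 15.7
eef_pos: [0.5707, 0.094, 0.1407]
orientation: [-0.568, 0.42, -0.42, 0.569]
contact_force: [4.2, 0.9, -3.1]
grip_width: 0.014
```

```bash
python3 m.py
```

```text
15.70 yaw 0.299 turned 2.450 Mz 0.233 tau6 -0.567 q6 -0.268 F [ 4.2  0.9 -3.1] w 0.0140
```

>>> {"op": "jog_arm", "data": {
  "deltas": [
    {"x": 0, "y": 0, "z": 0, "rx": 0, "ry": 0.05, "rz": 0},
    {"x": 0, "y": 0, "z": 0, "rx": 0, "ry": 0.05, "rz": 0},
    {"x": 0, "y": 0, "z": 0, "rx": 0, "ry": 0.05, "rz": 0}
  ]
}}

```text
clock: 15.95
eef_pos: [0.5709, 0.0941, 0.1407]
orientation: [-0.535, 0.461, -0.462, 0.536]
contact_force: [5.3, 1.0, -3.8]
grip_width: 0.0139
```

```bash
python3 m.py
```

```text
15.95 yaw 0.149 turned 2.600 Mz 0.271 tau6 -0.505 q6 -0.118 F [ 5.3  1.  -3.8] w 0.0139
```

>>> {"op": "jog_arm", "data": {
  "deltas": [
    {"x": 0, "y": 0, "z": 0, "rx": 0, "ry": 0.05, "rz": 0},
    {"x": 0, "y": 0, "z": 0, "rx": 0, "ry": 0.05, "rz": 0},
    {"x": 0, "y": 0, "z": 0, "rx": 0, "ry": 0.05, "rz": 0}
  ]
}}

```text
clock: 16.2
eef_pos: [0.5712, 0.0941, 0.1407]
orientation: [0.499, -0.5, 0.501, -0.5]
contact_force: [6.1, 1.1, -3.0]
grip_width: 0.0139
```

```bash
python3 m.py
```

```text
16.20 yaw -0.001 turned 2.750 Mz 0.316 tau6 -0.468 q6 0.032 F [ 6.1  1.1 -3. ] w 0.0139
```

>>> {"op": "jog_arm", "data": {
  "deltas": [
    {"x": 0, "y": 0, "z": 0, "rx": 0, "ry": 0.05, "rz": 0},
    {"x": 0, "y": 0, "z": 0, "rx": 0, "ry": 0.05, "rz": 0},
    {"x": 0, "y": 0, "z": 0, "rx": 0, "ry": 0.05, "rz": 0}
  ]
}}

```text
clock: 16.45
eef_pos: [0.5714, 0.0941, 0.1407]
orientation: [0.46, -0.536, 0.537, -0.462]
contact_force: [6.6, 0.9, -4.6]
grip_width: 0.0138
```

```bash
python3 m.py
```

```text
16.45 yaw -0.151 turned 2.900 Mz 0.373 tau6 -0.461 q6 0.182 F [ 6.6  0.9 -4.6] w 0.0138
```

Touch felt. tau6 held at −0.567 up to 2.45 rad, then changed by about 0.1 N m by 2.75 and flattened, and Mz agrees (0.23 → 0.34). That puts the onset at about 2.50 rad, so the target is about 4.08 rad. I'll turn 1.0 rad further with samples, then finish.

>>> {"op": "jog_arm", "data": {
  "deltas": [
    {"x": 0, "y": 0, "z": 0.001, "rx": 0, "ry": 0.05, "rz": 0},
    {"x": 0, "y": 0, "z": 0.0005, "rx": 0, "ry": 0.05, "rz": 0},
    {"x": 0, "y": 0, "z": 0, "rx": 0, "ry": 0.05, "rz": 0},
    {"x": 0, "y": 0, "z": 0, "rx": 0, "ry": 0.05, "rz": 0}
  ]
}}

```text
clock: 16.78
eef_pos: [0.5718, 0.0939, 0.1407]
orientation: [-0.405, 0.58, -0.58, 0.405]
contact_force: [3.8, 1.8, -1.4]
grip_width: 0.0138
```

```bash
python3 m.py
```

```text
16.78 yaw -0.351 turned 3.100 Mz 0.257 tau6 -0.462 q6 0.381 F [ 3.8  1.8 -1.4] w 0.0138
```

>>> {"op": "jog_arm", "data": {
  "deltas": [
    {"x": 0, "y": 0, "z": 0, "rx": 0, "ry": 0.05, "rz": 0},
    {"x": 0, "y": 0, "z": 0, "rx": 0, "ry": 0.05, "rz": 0},
    {"x": 0, "y": 0, "z": 0, "rx": 0, "ry": 0.05, "rz": 0},
    {"x": 0, "y": 0, "z": 0, "rx": 0, "ry": 0.05, "rz": 0}
  ]
}}

```text
clock: 17.12
eef_pos: [0.5721, 0.0938, 0.1407]
orientation: [0.345, -0.617, 0.617, -0.346]
contact_force: [4.8, 0.4, -2.8]
grip_width: 0.0138
```

```bash
python3 m.py
```

```text
17.12 yaw -0.551 turned 3.300 Mz 0.347 tau6 -0.452 q6 0.581 F [ 4.8  0.4 -2.8] w 0.0138
```

>>> {"op": "jog_arm", "data": {
  "deltas": [
    {"x": 0, "y": 0, "z": 0, "rx": 0, "ry": 0.05, "rz": 0},
    {"x": 0, "y": 0, "z": 0, "rx": 0, "ry": 0.05, "rz": 0},
    {"x": 0, "y": 0, "z": 0, "rx": 0, "ry": 0.05, "rz": 0},
    {"x": 0, "y": 0, "z": 0, "rx": 0, "ry": 0.05, "rz": 0}
  ]
}}

```text
clock: 17.45
eef_pos: [0.5723, 0.0936, 0.1407]
orientation: [0.281, -0.648, 0.649, -0.282]
contact_force: [5.3, -0.1, -3.1]
grip_width: 0.0139
```

```bash
python3 m.py
```

```text
17.45 yaw -0.751 turned 3.500 Mz 0.327 tau6 -0.444 q6 0.781 F [ 5.3 -0.1 -3.1] w 0.0139
```

>>> {"op": "jog_arm", "data": {
  "deltas": [
    {"x": 0, "y": 0, "z": 0, "rx": 0, "ry": 0.05, "rz": 0},
    {"x": 0, "y": 0, "z": 0, "rx": 0, "ry": 0.05, "rz": 0},
    {"x": 0, "y": 0, "z": 0, "rx": 0, "ry": 0.05, "rz": 0},
    {"x": 0, "y": 0, "z": 0, "rx": 0, "ry": 0.05, "rz": 0}
  ]
}}

```text
clock: 17.78
eef_pos: [0.5725, 0.0934, 0.1407]
orientation: [0.215, -0.673, 0.674, -0.216]
contact_force: [5.9, -1.0, -3.2]
grip_width: 0.0138
```

```bash
python3 m.py
```

```text
17.78 yaw -0.951 turned 3.700 Mz 0.355 tau6 -0.435 q6 0.981 F [ 5.9 -1.  -3.2] w 0.0138
```

The slope is now 0.043 N m/rad, matching the spring past the touch. Turning the last 0.38 rad, then settle and release.

>>> {"op": "jog_arm", "data": {
  "deltas": [
    {"x": 0, "y": 0, "z": 0, "rx": 0, "ry": 0.05, "rz": 0},
    {"x": 0, "y": 0, "z": 0, "rx": 0, "ry": 0.05, "rz": 0},
    {"x": 0, "y": 0, "z": 0, "rx": 0, "ry": 0.05, "rz": 0},
    {"x": 0, "y": 0, "z": 0, "rx": 0, "ry": 0.05, "rz": 0},
    {"x": 0, "y": 0, "z": 0, "rx": 0, "ry": 0.05, "rz": 0},
    {"x": 0, "y": 0, "z": 0, "rx": 0, "ry": 0.05, "rz": 0},
    {"x": 0, "y": 0, "z": 0, "rx": 0, "ry": 0.05, "rz": 0},
    {"x": 0, "y": 0, "z": 0, "rx": 0, "ry": 0.03, "rz": 0}
  ]
}}

```text
clock: 18.45
eef_pos: [0.5728, 0.0928, 0.1407]
orientation: [0.084, -0.701, 0.703, -0.085]
contact_force: [6.7, -3.2, -3.7]
grip_width: 0.0135
```

```bash
python3 m.py
```

```text
18.45 yaw -1.331 turned 4.080 Mz 0.327 tau6 0.162 q6 1.361 F [ 6.7 -3.2 -3.7] w 0.0135
```

>>> {"op": "jog_arm", "data": {
  "deltas": [
    {"x": 0, "y": 0, "z": 0, "rx": 0, "ry": 0, "rz": 0},
    {"x": 0, "y": 0, "z": 0, "rx": 0, "ry": 0, "rz": 0},
    {"x": 0, "y": 0, "z": 0, "rx": 0, "ry": 0, "rz": 0}
  ]
}}

```text
clock: 18.7
eef_pos: [0.5728, 0.0928, 0.1407]
orientation: [0.084, -0.701, 0.702, -0.086]
contact_force: [6.3, -2.3, -3.9]
grip_width: 0.0136
```

```bash
python3 m.py
```

```text
18.70 yaw -1.329 turned 4.078 Mz 0.177 tau6 0.143 q6 1.359 F [ 6.3 -2.3 -3.9] w 0.0136
```

>>> {"op": "jog_arm", "data": {
  "deltas": [
    {"x": 0, "y": 0, "z": 0, "rx": 0, "ry": 0, "rz": 0},
    {"x": 0, "y": 0, "z": 0, "rx": 0, "ry": 0, "rz": 0},
    {"x": 0, "y": 0, "z": 0, "rx": 0, "ry": 0, "rz": 0},
    {"x": 0, "y": 0, "z": 0, "rx": 0, "ry": 0, "rz": 0},
    {"x": 0, "y": 0, "z": 0, "rx": 0, "ry": 0, "rz": 0},
    {"x": 0, "y": 0, "z": 0, "rx": 0, "ry": 0, "rz": 0},
    {"x": 0, "y": 0, "z": 0, "rx": 0, "ry": 0, "rz": 0},
    {"x": 0, "y": 0, "z": 0, "rx": 0, "ry": 0, "rz": 0}
  ],
  "grip": 1
}}

```text
clock: 19.37
eef_pos: [0.5715, 0.0935, 0.1407]
orientation: [0.085, -0.702, 0.702, -0.085]
contact_force: [0.0, -0.6, -0.9]
grip_width: 0.0626
```

>>> {"op": "jog_arm", "data": {
  "deltas": [
    {"x": 0, "y": 0, "z": 0, "rx": 0, "ry": 0, "rz": 0},
    {"x": 0, "y": 0, "z": 0, "rx": 0, "ry": 0, "rz": 0},
    {"x": 0, "y": -0.02, "z": 0, "rx": 0, "ry": 0, "rz": 0},
    {"x": 0, "y": -0.03, "z": 0, "rx": 0, "ry": 0, "rz": 0},
    {"x": 0, "y": -0.03, "z": 0, "rx": 0, "ry": 0, "rz": 0},
    {"x": 0, "y": -0.03, "z": 0, "rx": 0, "ry": 0, "rz": 0},
    {"x": 0, "y": 0, "z": 0, "rx": 0, "ry": 0, "rz": 0},
    {"x": 0, "y": 0, "z": 0, "rx": 0, "ry": 0, "rz": 0}
  ]
}}

```text
clock: 20.03
eef_pos: [0.5724, 0.0935, 0.2526]
orientation: [0.083, -0.702, 0.702, -0.086]
contact_force: [-1.1, 0.1, -0.3]
grip_width: 0.0918
```

```bash
python3 m.py; python3 - <<'E'
from h import *
st()
ci=manip.camera_info("wrist");im=manip.grab_frame("wrist")[:,:,::-1].copy();cv2.imwrite("pics/w3.png",im)
print(proj(ci,[.5703,.091,.167]))
E
```

```text
20.03 yaw -1.331 turned 4.080 Mz 0.051 tau6 0.001 q6 1.361 F [-1.1  0.1 -0.3] w 0.0918
t 20.03 tcp [0.5724 0.0935 0.2526] bed xy 0.0615 -0.0026 yawz -1.331 down [-0.004 -1.     0.001] q [ 0.03   0.424  1.326 -0.     1.387  1.361] F [-1.14  0.09 -0.28] M [0.021 0.022 0.051] tau6 0.001 w 0.0918
[284.46131323 220.68138908]
```

View pics/w3.png

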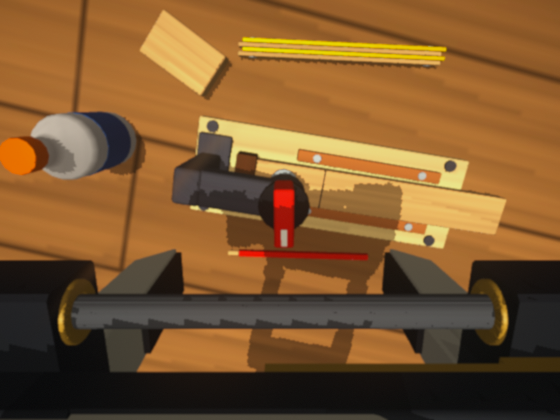

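Wrist view: the bar at (284,215) stayed in line with the tool after release, so the knob held. Slat tail corners are at about (506,199) and (499,235), and bystanders are undisturbed. Checking the tail numerically, then handing in.

```bash
python3 - <<'E'
from h import *
ci=manip.camera_info("wrist")
a,b=[ray(ci,p,.036)[:2]-O for p in((506,199),(499,235))]
print("tail bed x",(a@D+b@D)/2,"y",(a@N+b@N)/2)
c,d=[ray(ci,p,.018)[:2]-O for p in((468,161),(444,248))]
print("bed tail edge x (-.13 nominal)",(c@D+d@D)/2)
st(); print(manip.finish_job())
E
```

```text
tail bed x -0.17036886917255772 y 0.00030547385916837415
bed tail edge x (-.13 nominal) -0.12824383051451715
t 20.08 tcp [0.5715 0.0935 0.2507] bed xy 0.0615 -0.0017 yawz -1.331 down [-0. -1.  0.] q [ 0.03   0.426  1.328 -0.     1.387  1.361] F [-0.49 -0.04 -0.42] M [-0.018 -0.014 -0.002] tau6 0.001 w 0.0916
the job is handed in; nothing more can be done
None
```

I slid the slat against the stop, clamped it a quarter turn past the touch, let go of everything and handed the job in at 20 s of the allowed 72 s. No verdict was reported.

- **Slat:** I pushed its tail gently with shut fingers until I felt the stop, at about 9 N. In the last picture the tail is at x −170.4 mm on the bed (home is −170), so its end is on the stop to within the roughly 2 mm calibration. I read those corner pixels by eye. The bed's own edge, measured the same way, came out 1.8 mm off nominal.
- **Knob:** The last-joint torque was steady until 2.45 rad of turning, changed by about 0.1 N m by 2.75 rad, then rose at 0.043 N m per rad, which matches the described touch. I put the touch at about 2.50 rad and stopped at 4.08 rad, or 1.58 rad further. The bar stayed in line with the gripper after release.
- **Not checked directly:** The clamp force is inferred from the turn angle, about 49 N, because nothing reads it. Holding torque was not usable, so I relied only on readings taken while turning. The grip was 1–2 mm off the knob's axis and side force reached about 7 N.
- **Bystanders:** I touched none of them. The rule, pencil, offcut and glue look undisturbed in the last picture. The hammer was outside that view, but the arm stayed well clear of it.

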